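Hang up the headset and refit the roller mixer's knob

TASK

The speed knob of the vial roller mixer has come off. First lift away the headset that stands over the bare shaft, hang it over the bar of the steel rail with one ear cup on each side, and let go of it. Then turn the knob so that its D-shaped bore matches the D-shaped shaft, push it fully onto the shaft and press it down, sinking the sprung shaft as far as it will go; finish while still holding the knob pressed down, with the headset hanging on the rail and the bottle, the vial and the tray left where they are.

Things in the scene. Friction and masses are not known exactly. Their poses are not given: they have to be found in the camera images.
- headset: Telephone headset: rigid grey arch, two black ear cups, 0.17 kg, standing on its cups on the mixer's deck over the shaft. Origin: midway between the cups, at their undersides; z up, y from cup to cup. Cups 46 (x) x 24 (y) x 62 mm tall, centred at y = +-62 mm, 98 mm free between. Band 20 mm wide, flat for y = +-45 mm: underside at z = 140, top at 145 mm.
- headset_top (a point): Centre of the top of the black padded block on the headset's band, the place to grip: 24 (x) x 46 (y) mm, from 145 to 169 mm above the undersides of the cups (this point: 169 mm). Axes as the headset's. Fingertips that stay above the band's top cannot meet the rail's bar when hanging it.
- rail_mid (a point): Middle of the bar of a fixed steel rail: round, 12 mm diameter, 240 mm long along this point's y, centre line 155 mm above the table; a post at each end (feet 70 mm wide). z up. The headset hangs with its cups either side of the bar (headset y along this point's x, either way round); its block top then lies 35 mm above this point, its cups 21 mm above the table.
- mixer: Grey roller mixer, fixed, 240 (x) x 280 (y) mm, flat deck 55 mm above the table; four black rollers with two vials (to 95 mm above the table) on its rear (+x) part. Origin: centre of its underside. The shaft stands on the deck at x = -70 mm, y = 0.
- shaft_tip (a point): Centre of the top of the upright steel D-shaft, on its axis, 33 mm above the deck (88 above the table) when up. z up; +x is the way the flat faces. 16 mm diameter, flat 3 mm from the axis, top 4 mm tapered by 2.5 mm all round. Round collar at its foot, 42 mm diameter, 5 mm thick, with a small tab on the flat's side. Its turned position varies; it is stiff to turn (0.4 N m).
- shaft (a joint): How far the shaft is pressed down, m: 0 up, 0.008 fully down (a stop). A spring pushes it up with about 4 N at the top and 10 N at the bottom.
- knob: Loose black knob, 50 g, right side up on the table. Origin: centre of its underside, z up. Skirt 45 mm diameter, 22 mm high; on it a bar grip along x, 42 (x) x 14 (y) mm, z = 22 to 40 mm. D-shaped bore from below, 18 mm deep, 18.4 mm diameter, flat 4.2 mm from the axis on the +x side: goes on only with knob +x along shaft +x within 0.15 rad. Fully on, its underside is 18 mm below the shaft's tip.
- knob_nose (a point): End of the pointer nose that juts from the knob's skirt on the side of the bore's flat: 32.5 mm from its axis along the knob's +x, 17 mm above its underside.
- gel: Clear hand gel bottle, 56 mm diameter, 130 mm tall; origin under its centre. To be left alone.
- vial: Small amber vial, 32 mm diameter, 45 mm tall; origin under its centre. To be left alone.
- tray: Open grey-brown tray, 110 x 180 mm, 40 mm tall; origin under its centre. To be left alone.
Not all that is in view belongs to the job. There is more than one size of the headset; the one meant has the size given above.

How it is judged:
By the outcome, as a careful person would: the job done as asked, in the order asked, and still so for the second after the job is handed in, while the arm keeps its last pose, push and grip.
It also fails if it takes over 54 s, if anything falls off the work surface, if the arm or the gripper's body presses on something with over 40 N, if the wrist force passes 120 N, or if a joint passes its speed limit or range.

ROBOT

A 6-joint arm with a two-finger parallel gripper is mounted at the origin on the work surface. World frame = base frame: x ahead of the robot, y to its left, z up, the work surface at z = 0. Lengths are in mm, angles in degrees, forces in N, time in s.
With the tool pointing down it reaches from about 325 to 925 mm from the base axis. Payload 3.1 kg.
Tool frame: the origin (TCP) lies at the very end of the fingers, on their centre line; the grasp point (between the pads) lies grasp_offset behind it (grasp_offset is the distance from the TCP to the grasp point, in mm); z points along the fingers, y is the line along which they close (so a half turn about z gives the same grasp; the last joint's range is limited). The gripper opens to 85 mm and grips with 20 to 120 N. Pads are 22 mm wide; open, the fingers measure 114 mm over their backs; the gripper's body (76 mm by 85 mm) begins 54 mm behind the grasp point. The pads swing forward as they close: fully open they stand 13 mm farther back than shut.
Start: joints at [-83.434, 12.427, 92.441, -0, 75.132, -6.429], TCP at [140.559, -609.001, 231.3] pointing down, gripper open.
Joint ranges: [-157.48, 157.48], [-44.54, 120.13], [17.64, 146.25], [-64.5, 244.5], [7.68, 150.69], [-147.95, 147.95]. Speed limits (degrees/s): [159.86, 159.86, 180, 180, 180, 180].

INTERFACE

Orientations are given as [roll, pitch, yaw] about the fixed x, y, z axes, in that order (R = Rz(yaw) Ry(pitch) Rx(roll)).
In Python, from station import * gives the robot as it stands. Calls block until the motion is done:
- goto(position, orientation): joint-space move of the TCP to a pose.
- move_l(position, attitude=None, speed=150): straight line of the TCP; attitude=None keeps the orientation; speed is the mean speed in mm/s.
- move_j(angles): joint-space move.
- grip(opening, squeeze=None): finger opening in mm; squeeze is the grip in N (None keeps the last); returns when the fingers have stopped.
- wait(seconds).
- solve_ik(position, orientation): joint angles nearest the present ones, or None.
- get_obs(): the state.
- get_image(name): name is "scene" or "top" or "wrist"; returns the picture (384x512x3 uint8, red, green, blue); there is no depth.
- get_calibration(name): a dict with "fx", "fy", "cx", "cy" (pixels), "R" (3x3) and "t" (3): a world point X has camera coordinates R X + t; the wrist camera has in their place "mount" (4x4, takes a point from camera to tool coordinates, whose origin is the TCP and whose axes are the flange's). Camera axes: x right, y down, z forward; pixel columns grow to the right and rows downward; lengths in mm; the calibration is good to about 2 mm. A picture is of the moment at which its call begins: read the wrist's pose just before it. get_calibration takes no time and is no camera call.
A pose or a line that the arm cannot do raises Unreachable and nothing moves.
- sign_off(): hands the job in; it is judged then, once.
Trained networks look in the newest picture that a camera, given by its name, has taken for a name from the list of things; names that differ only in an ending like _2 or _b are one class to them, and where a whole thing is asked for, a point or a joint stands for the part that bears it (a point fixed in the world has none). Each returns a list of dicts, best first, with "score" (0 to 1); they miss things now and then, are a little off and sometimes report something else, mostly with a low value. They report only what shows in the picture. A call takes as long as a camera call. They do not tell look-alikes from the thing itself.
- spot_in(name, camera): "extent" ([centre column, centre row, width, height] in pixels, round what is visible of it).
- regions_of(name, camera): "region" (384x512 bool, what is visible of it) and "extent" ([centre column, centre row, width, height] in pixels, round what is visible of it).
The state is a dict: "t": time; "joint_pos": joint angles; "qvel": joint speeds; "effort": joint torques, N m; "tcp_pos": TCP position; "ee_rot": TCP orientation; "wrist_force": force on the tool from outside, world axes, zero at the start; "moment": the same for the moment, N m; "grip_width": finger opening in mm; "grip_force": force on a finger pad.
Only numpy, scipy, OpenCV 4.12 (cv2) and the standard library are available. Lean on these libraries where they do the work, as an engineer would, in place of code of your own. Each camera call takes 0.05 s, during which the arm holds its last target. There are 200 camera calls.

## Working session

There is one attempt and no reset: what is moved stays moved. The work goes in short steps, each a Python script; the robot and the scene stay as the last script left them, time stands still between calls to the robot, and variables do not carry over. Pictures are saved under pics/ and viewed, at most 10 in all, crops included, and the job is handed in when it is done.

```bash
mkdir -p pics; ls; python3 - <<'E'
from station import *
import cv2,numpy as np
ims=[]
for c in ["scene","top"]:
    im=get_image(c); cv2.imwrite(f"pics/{c}.png",cv2.resize(im[:,:,::-1],(800,600),interpolation=cv2.INTER_CUBIC))
    print(c,{k:np.round(v,3).tolist() for k,v in get_calibration(c).items()})
    for n in ["headset","headset_top","rail_mid","mixer","shaft_tip","knob","knob_nose","gel","vial","tray"]:
        try: print(n,[(round(d["score"],2),np.round(d["extent"]).tolist()) for d in spot_in(n,c)][:4])
        except Exception as e: print(n,e)
print(get_obs()); print({k:np.round(v,3).tolist() for k,v in get_calibration("wrist").items()})
try: print(grasp_offset)
except Exception as e: print(e)
E
```

```text
pics
scene {'fx': 386.066, 'fy': 386.066, 'cx': 251.329, 'cy': 189.997, 'R': [[0.252, 0.968, 0.012], [0.534, -0.128, -0.836], [-0.807, 0.217, -0.549]], 't': [-84.35, -175.743, 1545.208]}
headset [(0.81, [362.0, 171.0, 55.0, 54.0]), (0.57, [315.0, 170.0, 32.0, 33.0])]
headset_top [(0.84, [364.0, 173.0, 59.0, 64.0])]
rail_mid [(0.56, [149.0, 228.0, 121.0, 62.0]), (0.3, [363.0, 174.0, 59.0, 57.0])]
mixer [(0.59, [374.0, 217.0, 119.0, 65.0])]
shaft_tip [(0.69, [268.0, 234.0, 19.0, 18.0]), (0.68, [149.0, 228.0, 120.0, 63.0])]
knob [(0.48, [268.0, 234.0, 19.0, 20.0]), (0.17, [136.0, 200.0, 62.0, 34.0])]
knob_nose [(0.48, [266.0, 233.0, 18.0, 20.0])]
gel [(0.95, [304.0, 265.0, 30.0, 51.0])]
vial [(0.49, [256.0, 267.0, 11.0, 17.0])]
tray [(0.84, [136.0, 199.0, 62.0, 34.0])]
top {'fx': 359.482, 'fy': 359.482, 'cx': 256.909, 'cy': 194.128, 'R': [[0.172, -0.985, 0.002], [-0.964, -0.168, -0.206], [0.203, 0.034, -0.979]], 't': [-120.213, 575.614, 1021.26]}
headset [(0.74, [147.0, 200.0, 54.0, 43.0]), (0.68, [167.0, 262.0, 28.0, 36.0])]
headset_top [(0.8, [167.0, 262.0, 28.0, 35.0]), (0.62, [145.0
[... 558 characters left out ...]
, -0.01848998, -0.06560063,  0.01374884,
       -0.03958972]), 'effort': array([ 6.62539463e-06, -3.96897984e+01, -3.04260349e+01, -2.53507387e-04,
        7.86418586e-04,  8.99232688e-07]), 'tcp_pos': array([ 140.55764302, -609.0194661 ,  231.3345341 ]), 'ee_rot': array([1.79996185e+02, 5.71164344e-04, 1.29939456e+01]), 'wrist_force': array([-0.35087383, -0.75024706, -0.62985004]), 'moment': array([0.08263689, 0.06446245, 0.00322542]), 'grip_force': 0.0, 'grip_width': 85.3983547149248}
{'fx': 302.951, 'fy': 302.951, 'cx': 260.935, 'cy': 188.444, 'mount': [[0.001, -0.963, -0.271, 69.675], [1.0, 0.001, 0.001, 0.127], [-0.001, -0.271, 0.963, -142.525], [0.0, 0.0, 0.0, 1.0]]}
18.700000000000003
```

View pics/scene.png

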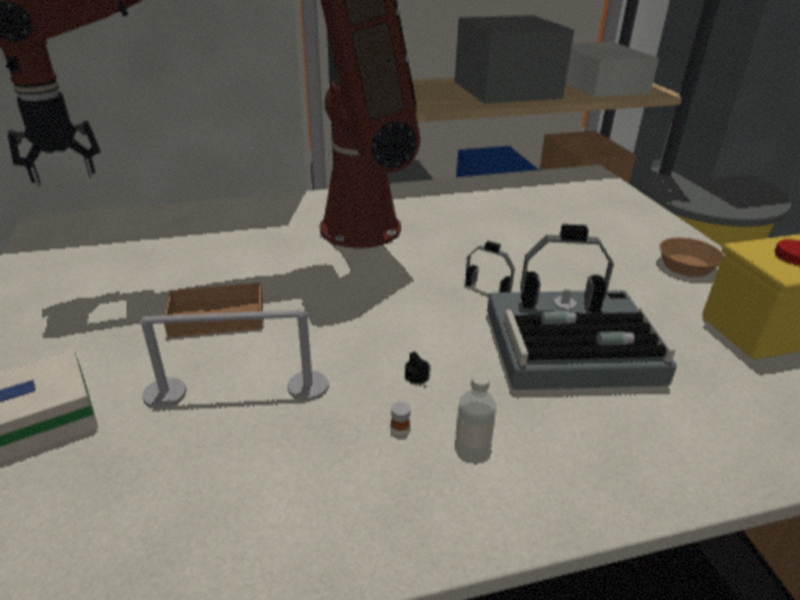

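View pics/top.png

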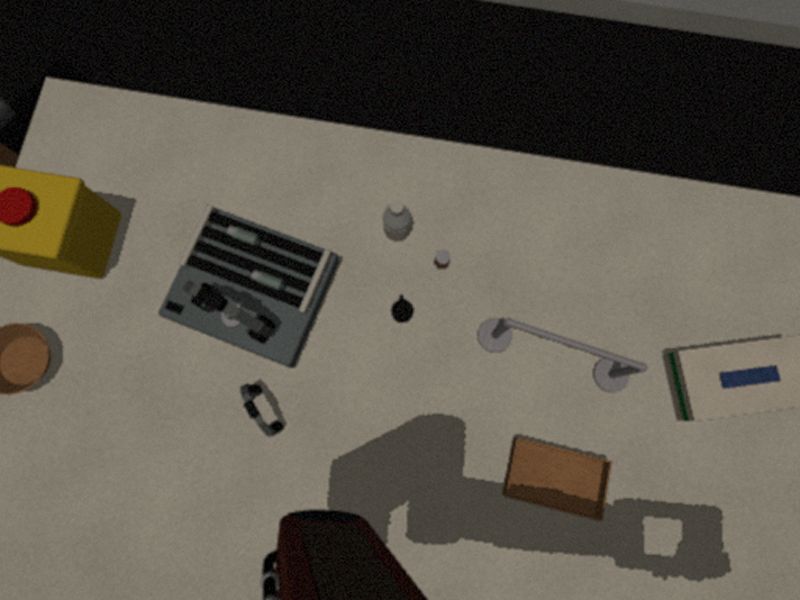

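The top and scene views show two headsets. The small one stands on the table at scene (490,268) and top (263,408). The large one stands on the mixer deck over the shaft, at scene (568,270) and top (235,310). The large one fits the description: it is on the deck over the shaft and its arch is about 145 mm tall. The knob is at top (402,310) with its nose at (402,297), and the rail bar runs from top (505,322) to (643,367).

```bash
cat > h.py <<'E'
from station import *
import numpy as np, cv2
from scipy.spatial.transform import Rotation as Ro
def cam(c):
    k=get_calibration(c)
    if "mount" in k:
        o=get_obs(); T=np.eye(4); T[:3,:3]=Ro.from_euler("xyz",o["ee_rot"],degrees=True).as_matrix(); T[:3,3]=o["tcp_pos"]
        W=np.linalg.inv(T@np.array(k["mount"])); return (k["fx"],k["fy"],k["cx"],k["cy"],W[:3,:3],W[:3,3])
    return (k["fx"],k["fy"],k["cx"],k["cy"],np.array(k["R"]),np.array(k["t"]))
def bp(K,uv,z):
    fx,fy,cx,cy,R,t=K; d=R.T@np.array([(uv[0]-cx)/fx,(uv[1]-cy)/fy,1]); c=-R.T@t
    return c+d*(z-c[2])/d[2]
def pr(K,X):
    fx,fy,cx,cy,R,t=K; p=R@np.asarray(X,float)+t; return np.array([fx*p[0]/p[2]+cx,fy*p[1]/p[2]+cy])
def tri(obs):
    A=np.zeros((3,3));b=np.zeros(3)
    for K,uv in obs:
        fx,fy,cx,cy,R,t=K; d=R.T@np.array([(uv[0]-cx)/fx,(uv[1]-cy)/fy,1]); d/=np.linalg.norm(d); P=np.eye(3)-np.outer(d,d); A+=P;b+=P@(-R.T@t)
    return np.linalg.solve(A,b)
E
python3 - <<'E'
from h import *
np.set_printoptions(precision=1,suppress=True)
T=cam("top");S=cam("scene");s=lambda *a:np.array(a)/1.5625
print("mixer",[bp(T,s(*p),55) for p in [(212,207),(341,257),(296,366),(161,314)]])
print("block",tri([(T,s(208,297)),(S,s(574,229))]),bp(T,s(208,297),224),bp(S,s(574,229),224))
print("knob",bp(T,s(402,310),25),bp(T,s(402,297),17),bp(S,s(417,370),20),bp(S,s(414,356),17))
print("rail",[bp(T,s(*p),155) for p in[(505,322),(643,367)]],[bp(S,s(*p),155) for p in[(305,314),(147,320)]])
print("gel",bp(S,s(475,450),0),"vial",bp(S,s(400,430),0))
E
```

```text
mixer [array([717.9, 388.7,  55. ]), array([660.1, 113.7,  55. ]), array([435.3, 156.1,  55. ]), array([488.5, 433. ,  55. ])]
block [510.2 288.  216.9] [509.8 287.1 224. ] [523.3 277.5 224. ]
knob [581.8 -21.8  25. ] [609.6 -17.   17. ] [593.3 -23.6  20. ] [551.4 -16.7  17. ]
rail [array([ 566.3, -206.1,  155. ]), array([ 529.3, -449.5,  155. ])] [array([ 572.9, -206.8,  155. ]), array([ 531.7, -446.2,  155. ])]
gel [773.   16.6   0. ] vial [705.  -84.1   0. ]
```

```bash
python3 - <<'E'
from h import *
np.set_printoptions(precision=1,suppress=True)
import pickle
D={}
def look(n,p,names,yaw=0):
    goto(p,[180,0,yaw]); K=cam("wrist"); im=get_image("wrist"); D[n]=K
    cv2.imwrite(f"pics/w_{n}.png",im[:,:,::-1])
    print(n,get_obs()["t"],get_obs()["tcp_pos"])
    for m in names: print(m,[(round(d["score"],2),np.array(d["extent"])) for d in spot_in(m,"wrist")][:3])
look("rail",[540,-327,330],["rail_mid"])
look("knob",[580,-21,190],["knob","knob_nose"])
look("head",[510,287,400],["headset","headset_top","shaft_tip","mixer"])
pickle.dump(D,open("K.pkl","wb"))
a=[cv2.imread(f"pics/w_{n}.png") for n in D]
kn=cv2.resize(a[1],(400,300)); 
c=np.vstack([np.hstack([cv2.resize(a[0],(400,300)),kn]),np.hstack([cv2.resize(a[2],(400,300)),np.zeros((300,400,3),np.uint8)])])
cv2.imwrite("pics/mont.png",c)
E
```

```text
rail 2.9667 [ 539.3 -327.9  329.5]
rail_mid [(0.61, array([261.7, 147. , 239.6,  78.4]))]
knob 4.35 [581.  -22.4 191.2]
knob [(0.78, array([259.8, 164.4,  41.3,  49.6]))]
knob_nose [(0.7, array([260.1, 164.2,  43.9,  57.2])), (0.66, array([326.6,  47.1,  42.8,  38.6])), (0.5, array([ 15.6, 275.3,  29. ,  64. ]))]
head 5.9167 [510.2 285.8 398.4]
headset [(0.98, array([302.2, 238.5,  49.2,  60.2])), (0.63, array([260.5, 151.2, 120.4,  70.9]))]
headset_top [(0.76, array([258.6, 149.8, 119.8,  64.3])), (0.63, array([304.6, 237.7,  47.2,  60.8]))]
shaft_tip [(0.51, array([253.4, 149. ,   6.5,   8.2])), (0.32, array([444.6,  96.1,  32.9,  41.4]))]
mixer [(0.62, array([269.7,  96.6, 205.2, 193.2]))]
```

View pics/mont.png

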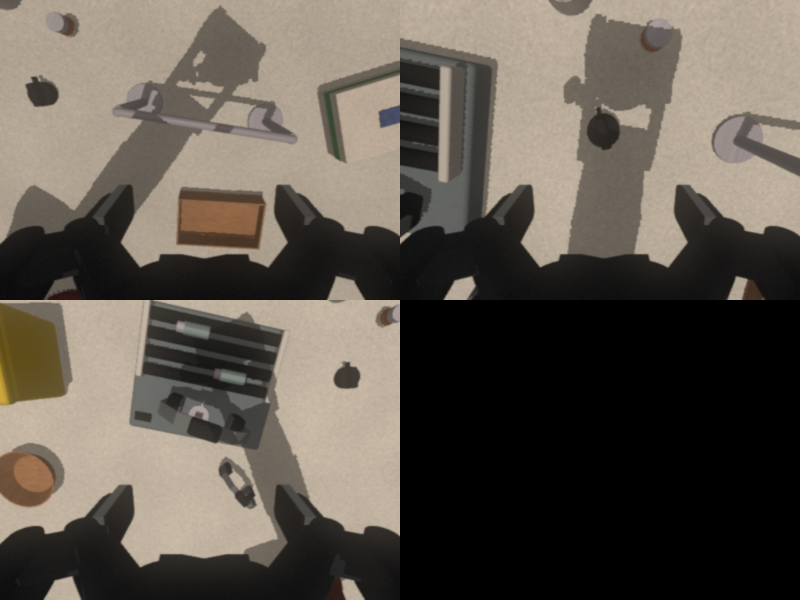

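```bash
python3 - <<'E'
import cv2,numpy as np
a={n:cv2.imread(f"pics/w_{n}.png") for n in ["rail","knob","head"]}
f=lambda n,c,r,w,h:cv2.resize(np.clip(a[n][r:r+h,c:c+w].astype(float)*1.8+15,0,255).astype(np.uint8),(w*5,h*5),interpolation=cv2.INTER_CUBIC)
c=np.vstack([f("head",180,120,160,72),np.hstack([f("knob",230,130,60,48),f("rail",135,115,50,48),f("rail",338,150,50,48)])])
cv2.imwrite("pics/crop1.png",c)
E
```

```text
(no output)
```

View pics/crop1.png

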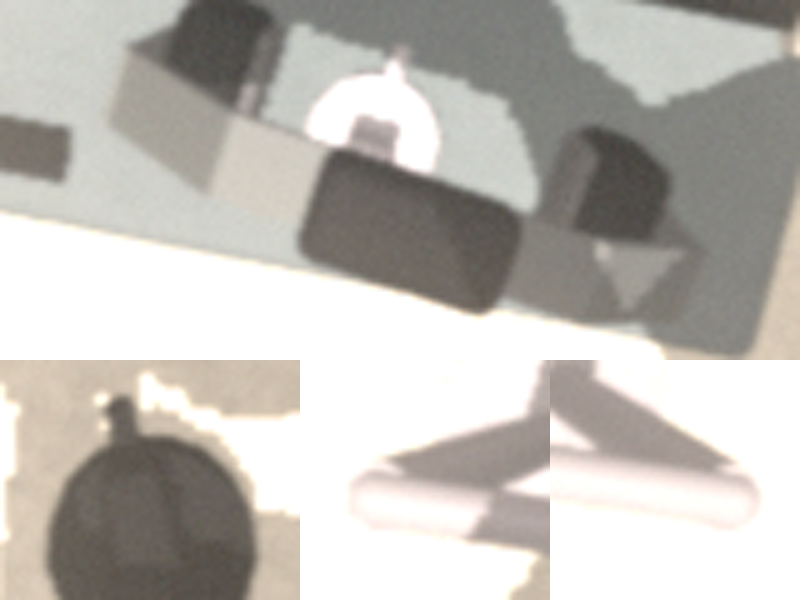

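Crop of the wrist view: the headset is the large one, with the shaft's white collar showing through its arch. The block's top corners are at crop (330,150), (525,205), (500,310) and (302,248). The collar's tab is at (400,50), the knob nose at (120,398), and the bar ends at (353,500) and (755,500).

```bash
python3 - <<'E'
from h import *
import pickle
np.set_printoptions(precision=1,suppress=True)
D=pickle.load(open("K.pkl","rb"))
H=D["head"]; h=lambda u,v:(180+u/5-.4,120+v/5-.4)
C=[bp(H,h(*p),224) for p in [(330,150),(525,205),(497,312),(302,248)]]
print("block",C,np.mean(C,0)); 
for a,b in [(0,1),(3,2),(3,0),(2,1)]:
    d=C[b]-C[a]; print(np.linalg.norm(d),np.degrees(np.arctan2(d[1],d[0])))
print("collar",bp(H,h(375,140),60),"tab",bp(H,h(400,50),60),"shaft?",bp(H,h(375,125),88))
K=D["knob"]; k=lambda u,v:(230+u/5-.4,130+(v-360)/5-.4)
print("nose",bp(K,k(120,400),17),"axis",bp(K,k(152,540),22))
R=D["rail"]
A=bp(R,(135+(353-300)/5,115+(500-360)/5-.4),155);B=bp(R,(338+(757-550)/5,150+(498-360)/5-.4),155)
print("rail",A,B,(A+B)/2,np.linalg.norm(A-B),np.degrees(np.arctan2(*(A-B)[:2])))
E
```

```text
block [array([532.6, 301.6, 224. ]), array([520.9, 260.4, 224. ]), array([497.4, 266. , 224. ]), array([511.6, 307.8, 224. ])] [515.6 283.9 224. ]
42.800865815716186 -105.88454727393949
44.207700200820916 -108.6745897468901
21.90607092988466 -16.639986512831406
24.07961915480353 -13.348173869152355
collar [511.2 295.2  60. ] tab [539.4 287.2  60. ] shaft? [519.7 294.6  88. ]
nose [616.6 -14.9  17. ] axis [588.1 -21.5  22. ]
rail [ 569.3 -207.8  155. ] [ 532.2 -455.5  155. ] [ 550.7 -331.7  155. ] 250.52700880179856 8.531907785249272
```

```bash
python3 - <<'E'
from h import *
import pickle
np.set_printoptions(precision=1,suppress=True)
D=pickle.load(open("K.pkl","rb"))
print("tray",[bp(D["rail"],np.array(p)*1.28,40) for p in [(180,190),(265,193),(261,248),(177,243)]])
goto([515.5,284,300],[180,0,73])
move_l([515.5,284,203.5],speed=120)
grip(10,40)
o=get_obs(); print(o["t"],o["grip_width"],o["grip_force"],o["wrist_force"],o["joint_pos"])
move_l([515.5,284,360],speed=150)
o=get_obs(); print(o["t"],o["grip_width"],o["grip_force"],o["wrist_force"])
im=get_image("scene"); cv2.imwrite("pics/lift.png",cv2.resize(im[60:290,100:500,::-1],(800,460)))
E
```

```text
tray [array([ 398.4, -280.4,   40. ]), array([ 391.7, -450.8,   40. ]), array([ 261.3, -451.3,   40. ]), array([ 274.1, -270.6,   40. ])]
8.8417 23.170334384582098 39.66907203197479 [-0.4 -1.   1.9] [22.   9.4 99.  -0.  71.6 39. ]
10.0333 23.005142824637655 39.28467571735382 [-0.3  0.3 -2.2]
```

View pics/lift.png

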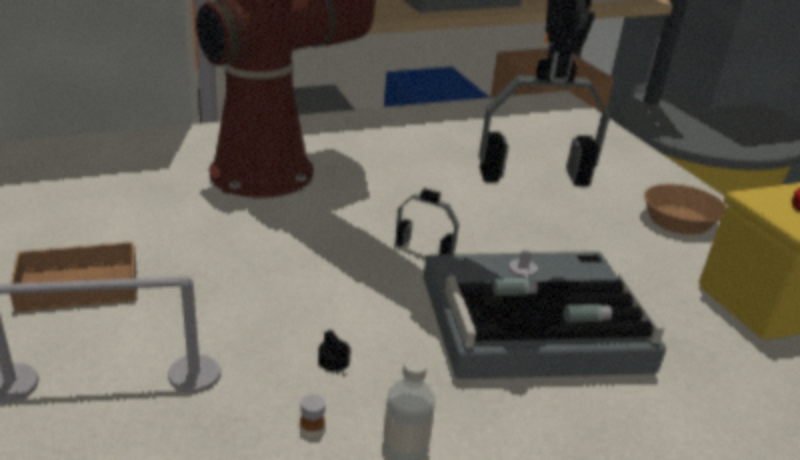

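Lifted: the headset hangs from the gripper at (545,120), and the shaft (523,257) is free. Next I hang it on the rail.

```bash
python3 - <<'E'
from h import *
np.set_printoptions(precision=1,suppress=True)
x,y=550.5,-329
goto([x,y,360],[180,0,-8.5])
print(get_obs()["joint_pos"],get_obs()["t"])
move_l([x,y,185],speed=150)
print(get_obs()["wrist_force"])
z=185
while z>166:
    z-=2; move_l([x,y,z],speed=40); f=get_obs()["wrist_force"]; 
    if f[2]>2: break
print(z,f,get_obs()["tcp_pos"],get_obs()["t"])
for c in ["scene","top"]:
    im=get_image(c); im=im[130:300,30:260] if c=="scene" else im[150:350,260:490]
    cv2.imwrite(f"pics/hang_{c}.png",cv2.resize(im[:,:,::-1],(400,300)))
cv2.imwrite("pics/hang.png",np.hstack([cv2.imread(f"pics/hang_{c}.png") for c in ["scene","top"]]))
E
```

```text
[-37.   10.3  81.3   0.   88.4  61.4] 12.2833
[ 0.8 -0.  -2.1]
167 [-2.6  2.2  6.8] [ 550.9 -329.3  169.5] 15.85
```

View pics/hang.png

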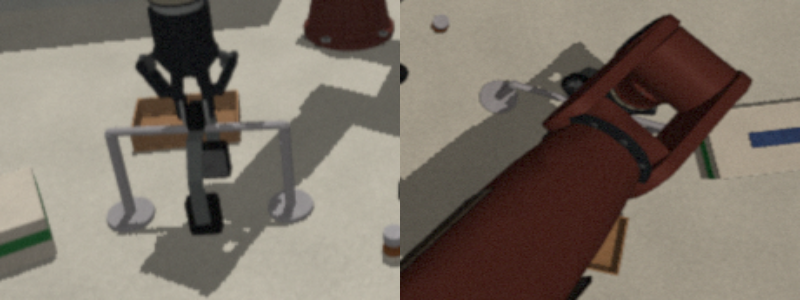

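Scene view: the headset straddles the bar with one cup in front (203,213) and one behind (215,158). Contact was felt at about the expected height. I'll release it and measure the knob and shaft close up.

```bash
python3 - <<'E'
from h import *
import pickle
np.set_printoptions(precision=1,suppress=True)
grip(70); p=get_obs()["tcp_pos"]; print(get_obs()["wrist_force"])
move_l([p[0],p[1],260],speed=150)
D={};I=[]
for n,q in {"knob":[586,-21,130],"shaft":[513,290,190]}.items():
    goto(q,[180,0,0]); wait(.15); D[n]=cam("wrist"); im=get_image("wrist"); cv2.imwrite(f"pics/z_{n}.png",im[:,:,::-1])
    print(n,get_obs()["t"],[(round(d["score"],2),np.array(d["extent"])) for d in spot_in("knob" if n=="knob" else "shaft_tip","wrist")][:2])
    s=120 if n=="knob" else 100
    P=pr(D[n],[586,-21,20] if n=="knob" else [513,290,70]).astype(int); o=P-s//2; D[n+"o"]=o; print(o)
    I.append(cv2.resize(np.clip(im[o[1]:o[1]+s,o[0]:o[0]+s,::-1]*1.5,0,255).astype(np.uint8),(400,400),interpolation=cv2.INTER_CUBIC))
pickle.dump(D,open("K2.pkl","wb"))
sc=get_image("scene")[130:300,30:260,::-1]
b=np.zeros((200,800,3),np.uint8); b[:,:270]=cv2.resize(sc,(270,200))
cv2.imwrite("pics/close.png",np.vstack([np.hstack(I),b]))
E
```

```text
[-0.6  0.7 -0.4]
knob 18.6917 [(0.86, array([258.2, 184.3,  51.4,  67.3]))]
[198 127]
shaft 20.175 [(0.87, array([253.1, 190.1,  16.5,  20.3]))]
[209 134]
```

View pics/close.png

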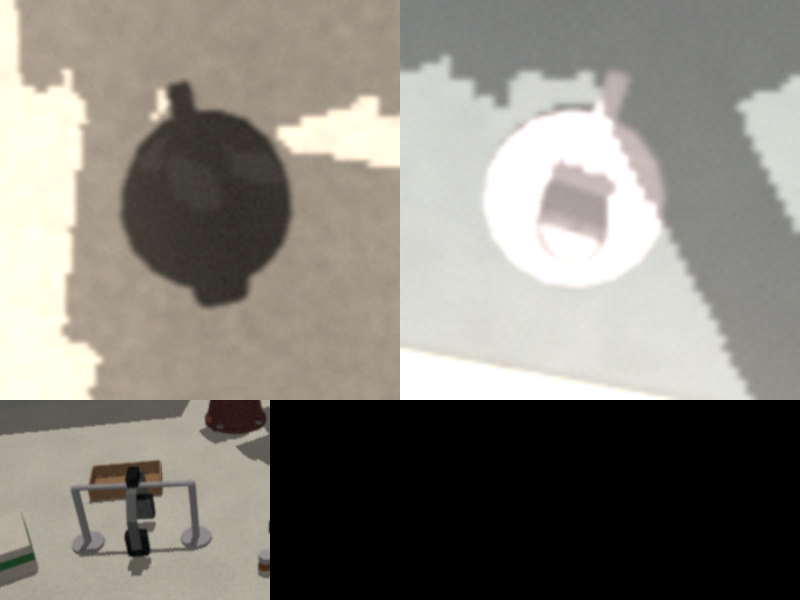

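```bash
python3 - <<'E'
from h import *
import pickle
np.set_printoptions(precision=1,suppress=True)
D=pickle.load(open("K2.pkl","rb"))
k=lambda u,v:(D["knobo"][0]+u*.3-.35,D["knobo"][1]+v*.3-.35)
s=lambda u,v:(D["shafto"][0]+(u-400)*.25-.37,D["shafto"][1]+v*.25-.37)
ang=lambda a,b:np.degrees(np.arctan2(*(b-a)[1::-1]))
c=bp(D["knob"],k(206,199),18);n=bp(D["knob"],k(179,84),17);r=bp(D["knob"],k(222,302),40)
print("knob",c,"nose",n,np.linalg.norm((n-c)[:2]),ang(c,n),"rear",r,np.linalg.norm((r-c)[:2]),ang(r,c),ang(r,n))
C=bp(D["shaft"],s(573.5,197.5),60);t=bp(D["shaft"],s(617,72),60)
print("collar",C,"tab",t,ang(C,t),np.linalg.norm(t-C), "diam",bp(D["shaft"],s(483,197),60)-bp(D["shaft"],s(664,197),60))
for z in(60,88): print(z,[pr(D["shaft"],[C[0],C[1],z])])
for f in (s(565,170),s(612,185),s(538,225),s(570,262)): print(bp(D["shaft"],f,88))
S=cam("scene");T=cam("top")
E
```

```text
knob [586.8 -21.4  18. ] nose [617.  -14.6  17. ] 30.91277096522091 12.762892522449535 rear [566.5 -25.4  40. ] 20.742848487388237 11.05313077647121 12.07633200847634
collar [511.8 296.7  60. ] tab [541.  286.6  60. ] -19.00417706991797 30.92677312412044 diam [ 0.1 42.   0. ]
60 [array([252., 183.])]
88 [array([251.1, 191.5])]
[525.  297.5  88. ]
[521.8 287.8  88. ]
[513.2 303.3  88. ]
[505.  296.7  88. ]
```

```bash
python3 - <<'E'
import cv2,numpy as np
a=cv2.imread("pics/z_shaft.png")[155:215,222:282].astype(float)
lo,hi=np.percentile(a,2),a.max(); a=((a-lo)/(hi-lo))**1.5*255
cv2.imwrite("pics/sh.png",cv2.resize(a.astype(np.uint8),(600,600),interpolation=cv2.INTER_CUBIC))
E
```

```text
<stdin>:3: RuntimeWarning: invalid value encountered in power
<stdin>:4: RuntimeWarning: invalid value encountered in cast
```

View pics/sh.png

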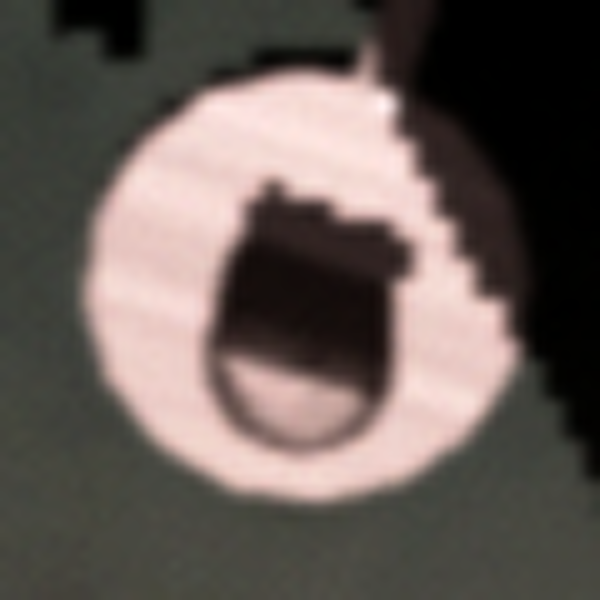

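Crop: the flat's top edge runs from (222,350) to (362,385), with the tab at about (410,30). That puts the shaft yaw at about -17°, and the tip matches the collar centre (511.8, 296.7). The knob is at (586.8, -21.4) with yaw about 12°. Next I grasp the knob.

```bash
python3 - <<'E'
from h import *
np.set_printoptions(precision=1,suppress=True)
grip(50)
goto([586.8,-21.4,110],[180,0,12])
move_l([586.8,-21.4,24.5],speed=100)
grip(5,80)
o=get_obs(); print(o["t"],o["grip_width"],o["grip_force"],o["wrist_force"],o["tcp_pos"],o["ee_rot"])
move_l([586.8,-21.4,150],speed=150)
goto([511.8,296.7,150],[180,0,-17]); wait(.2)
o=get_obs(); print(o["t"],o["grip_width"],o["tcp_pos"],o["ee_rot"],o["joint_pos"])
K=cam("wrist"); im=get_image("wrist"); 
print(pr(K,o["tcp_pos"]+np.array([0,0,-7])), pr(K,[511.8,296.7,88]))
c=np.clip(im[130:330,160:360,::-1]*1.6,0,255).astype(np.uint8); sc=get_image("scene")[110:250,290:430,::-1]
cv2.imwrite("pics/held.png",np.hstack([cv2.resize(c,(400,400),interpolation=cv2.INTER_CUBIC),cv2.resize(np.clip(sc*1.3,0,255).astype(np.uint8),(400,400),interpolation=cv2.INTER_CUBIC)]))
E
```

```text
23.2917 11.450481741681891 81.3236403465271 [-0.7 -0.6  3.7] [587.7 -21.5  25.5] [180.   -0.1  12. ]
25.7167 11.469188539913805 [512.4 295.7 149.9] [180.   -0.  -17.1] [ 23.2  13.1 100.9  -0.   66.  130.3]
[261.4 237.8] [260.1 206. ]
```

View pics/held.png

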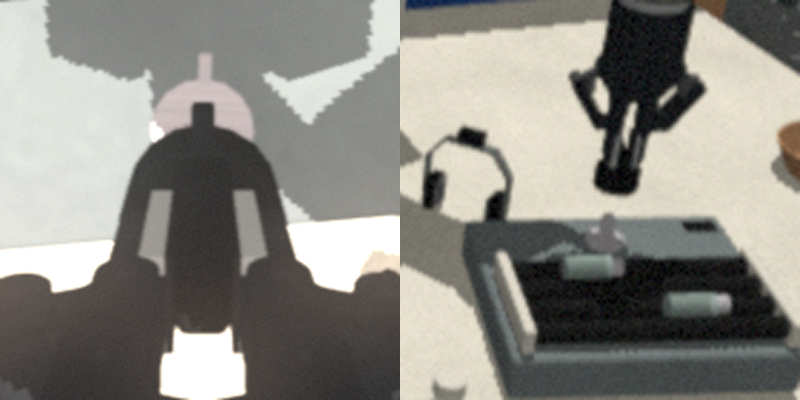

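The held knob's nose at (203,105) lines up with the shaft's tab at (205,60), and the collar is centred at column 203. Alignment is good, so I insert.

```bash
python3 - <<'E'
from h import *
np.set_printoptions(precision=1,suppress=True)
K=cam("wrist"); o=get_obs(); R=Ro.from_euler("xyz",o["ee_rot"],degrees=True).as_matrix()
n=bp(K,(160+203/2,130+102/2),o["tcp_pos"][2]-7.5); d=R.T@(n-o["tcp_pos"]); print("nose in tool",d,"expect 32.5")
X,Y=511.8,296.7
e=d[0]-32.5
if 1<abs(e)<5: X-=e*R[0,0];Y-=e*R[1,0]
print(X,Y)
move_l([X,Y,118],speed=120)
z=118;L=[]
while z>80:
    z-=2; move_l([X,Y,z],speed=40); o=get_obs(); f=o["wrist_force"]; L.append((z,*np.round([o["tcp_pos"][2],*f],1)))
    if abs(f[2])>30 or np.hypot(*f[:2])>20: break
print(*[tuple(map(float,l)) for l in L],sep="\n"); print(o["t"],o["moment"],o["grip_width"])
E
```

```text
nose in tool [31.4  0.   7.5] expect 32.5
512.8866050120805 296.36618015886484
(116.0, 116.8, 0.2, 1.0, -0.9)
(114.0, 114.0, -0.0, -0.1, -0.5)
(112.0, 111.8, -0.7, -0.1, -0.2)
(110.0, 109.7, -0.0, -0.2, -1.1)
(108.0, 107.8, -0.4, -0.1, -0.1)
(106.0, 105.8, -0.3, 0.4, -1.2)
(104.0, 103.8, -0.7, 0.2, -0.7)
(102.0, 101.8, 0.0, 0.1, 0.2)
(100.0, 99.8, -0.4, -0.9, 0.2)
(98.0, 97.8, -0.2, 0.0, -1.3)
(96.0, 95.8, -0.2, 0.5, -0.8)
(94.0, 94.7, -1.3, -0.4, 3.9)
(92.0, 92.6, -1.1, -0.6, 4.8)
(90.0, 90.8, -1.6, -0.5, 6.3)
(88.0, 89.1, -2.9, -1.6, 7.4)
(86.0, 87.4, -2.0, -1.7, 9.4)
(84.0, 87.2, -5.2, -2.5, 16.7)
(82.0, 87.0, -8.6, -3.9, 24.4)
(80.0, 86.7, -11.4, -4.7, 32.8)
30.9833 [-0.9  2.2  0. ] 11.943785125240352
```

The knob slid on freely, seated at about 95 mm and hit the hard stop after about 8 mm of spring travel. I'll ease the push slightly and check the whole scene before handing in.

```bash
python3 - <<'E'
from h import *
p=[512.9,296.4,82]
move_l(p,speed=40); wait(.3); o=get_obs(); print(o["t"],o["wrist_force"],o["tcp_pos"],o["grip_width"])
cv2.imwrite("pics/final.png",cv2.resize(get_image("scene")[:,:,::-1],(800,600),interpolation=cv2.INTER_CUBIC))
E
```

```text
31.5333 [-7.68498829 -4.24726948 23.52477791] [513.84026831 296.82184377  86.96403272] 11.896835581284472
```

View pics/final.png

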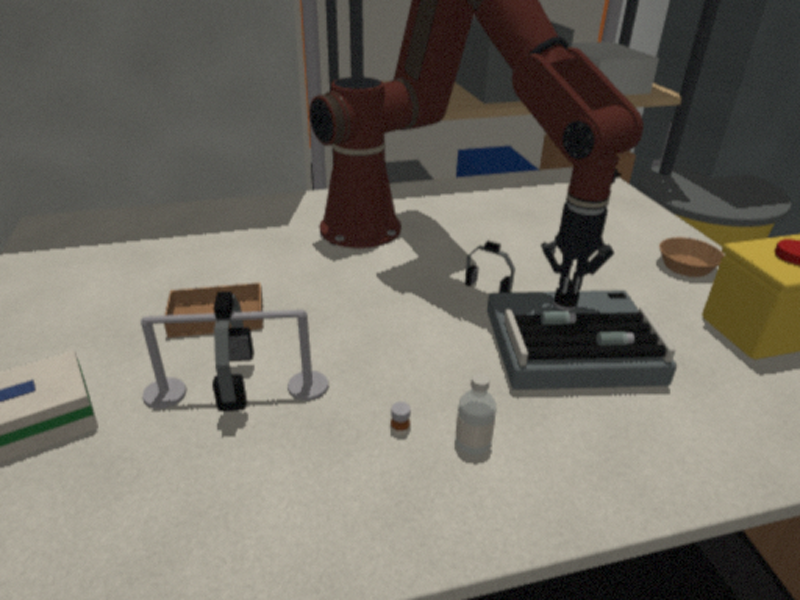

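The headset hangs on the bar at (230,350). The knob is held down on the shaft at (568,297). The bottle (475,420), vial (400,417) and tray (215,310) have not moved.

```bash
python3 -c "
from station import *
print(sign_off())"
```

```text
the job is handed in; nothing more can be done
None
```

The job is handed in at about 31.5 s of the 54 s: the headset hangs on the rail with one cup on each side, and the knob is fully on the shaft and held down against its stop with about 24 N; the bottle, vial and tray were left where they were.

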